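# Free a seized reel spindle and set up the stand's second tier

### The job

Turn the reel stand into a two-tier display. Its red-handled spindle has seized in the socket: a straight pull only lifts the stand out of its frame, so work the handle back and forth while easing it up, without lifting the stand out of its frame, and put the spindle in the grey parts tray. Then take the plywood shelf by its handle and drop it level over the four corner posts until it rests on their shoulders, and finally stand the blue-lidded jar upright on the shelf, leaving the other goods on the counter where they are.

Things in the scene. Friction and masses are not known exactly. Their poses are not given: they have to be found in the camera images.
- stand_seat (a point): Middle of the reel stand, level with the shoulders of its four posts, where the shelf's underside finally rests (98 mm above the counter). x, y: the stand's short and long sides. Aluminium posts at x = +-67, y = +-82 mm, 22 mm thick; above the shoulders each has a steel pin 12 mm thick, 32 mm tall, its top 10 mm conical. Plywood deck 170 (x) x 200 (y) mm, its top 21 mm above the counter.
- socket_mouth (a point): Centre of the open top of the aluminium socket collar (60 mm across) in the middle of the stand, 62 mm above the counter, 36 mm below stand_seat. Inside, four sprung rubber jaws, 22 mm tall, pinch the spindle's shaft; their top edges lie 19 mm below this mouth. They hold 29 to 43 N against a straight pull; turning the shaft takes 0.4 to 0.6 N m.
- stand (a joint): How far the stand is lifted out of its frame, m: 0 when down. It sits loosely in a low steel frame with yellow corner guides: it cannot turn or slide, but only its weight (1.8 kg) keeps it down, so a pull of some 18 N lifts it. If it rises a few mm with the spindle, more twisting lets it sink back.
- spindle: Spindle, 0.25 kg: steel shaft 28 mm thick, 87 mm long, red T-bar on top. Origin: centre of the shaft's foot; z up the shaft; x along the bar. Bar 90 mm long (x), 30 mm thick (y, width to grip), from 87 to 113 mm above the foot. Starts upright, foot 21 mm above the counter; jaws hold it for 22 mm of rise, collar clear at 41 mm. No stops. Each 1 rad turned lets a light pull draw it up about 4 mm.
- spindle_mid (a point): Point on the spindle's axis 55 mm above its foot.
- tray: Grey open plastic parts tray, empty, fixed to the counter: 200 (x) x 160 (y) mm outside, walls 5 mm thick and 28 mm high, floor 5 mm thick. Origin: centre of its underside.
- shelf: The second tier, 0.25 to 0.5 kg: plywood plate 170 (x) x 200 (y) x 10 mm, four through holes 18 mm wide at x = +-67, y = +-82 mm. Origin: centre of its underside. Handle over the middle: dark wooden bar along y, 120 mm long, 14 mm thick (x, width to grip), 51 to 69 mm above the underside, on end legs. Fits the stand either way round. A jar has room at x = +-42 mm, beside the handle.
- blue_jar: Clear plastic jar of connectors with a blue lid, 56 mm in diameter, 75 mm tall, about 0.16 kg. Origin: centre of its underside, z up.
- red_jar: Bystander: the same jar with a red lid. Origin: centre of its underside.
- reel: Bystander: a red reel with black flanges, 90 mm in diameter, 60 mm tall. Origin: centre of its underside.
- screwdriver: Bystander: screwdriver 190 mm long lying on the counter.
- carton: Bystander: cardboard carton 70 x 100 x 45 mm.
- tape: Bystander: roll of yellow tape, 100 mm in diameter, 24 mm high.
- charger: Bystander: black charger 50 x 80 x 32 mm.

How it is judged:
By the outcome, as a careful person would: the job done as asked, in the order asked, and still so for the second after the job is handed in, with the robot touching nothing.
It also fails if it takes over 72 s, if anything falls off the work surface, if the arm or the gripper's body presses on something with over 40 N, if the wrist force passes 120 N, or if a joint passes its speed limit or range.

### The arm

A 6-joint arm with a two-finger parallel gripper is mounted at the origin on the work surface. World frame = base frame: x ahead of the robot, y to its left, z up, the work surface at z = 0. Lengths are in mm, angles in rad, forces in N, time in s.
With the tool pointing down it reaches from about 275 to 825 mm from the base axis. Payload 5.2 kg.
Tool frame: the origin (TCP) lies at the very end of the fingers, on their centre line; the grasp point (between the pads) lies ctrl.grip_point_offset behind it (ctrl.grip_point_offset is the distance from the TCP to the grasp point, in mm); z points along the fingers, y is the line along which they close (so a half turn about z gives the same grasp; the last joint's range is limited). The gripper opens to 93 mm and grips with 3 to 60 N. Pads are 15 mm wide; open, the fingers measure 128 mm over their backs; the gripper's body (75 mm by 188 mm) begins 65 mm behind the grasp point.
Start: joints at [-1.486, 0.259, 1.535, -0, 1.348, -0.203], TCP at [156.135, -527.377, 218.653] pointing down, gripper open.
Joint ranges: [-3.14, 3.14], [-0.91, 2.08], [0.19, 2.58], [-1.22, 4.36], [0.22, 2.71], [-3.12, 3.12]. Speed limits (rad/s): [2.57, 2.57, 3.14, 3.14, 3.14, 3.14].

### API

Orientations are given as [roll, pitch, yaw] about the fixed x, y, z axes, in that order (R = Rz(yaw) Ry(pitch) Rx(roll)).
In Python, from bench import ctrl gives the robot as it stands.
- The arm moves only by the tool step_arm, never from a script. Its argument "plan" is a list of rows, each a list of 7 numbers: the turn, a rotation vector about the tool's x, y, z in rad, then the shift along the tool's x, y, z in m, then the closure, from 0 (fully open) to 1 (shut). A call has 1 to 10 rows; each row shifts and turns the commanded pose from where the row before left it, along the tool's axes as they then stand; what a row does not reach is not made up. A row lasts 1/12 s, in which the tool goes at most 41.7 mm and 7.16 degrees, less where a joint would pass 70% of its speed; a pose out of reach is approached as far as the arm can. A call with a gripper value outside its range is refused whole. The fingers move at their own pace and stop on an object; the grip force is fixed at half the most. Time passes only in rows, so rows that do not move let the fingers close. It gives the time, the measured TCP pose, the force, the opening and the grip force at its end, in the units of the state.
- ctrl.get_obs(): the state, without advancing time (a new reading comes with each control period).
- ctrl.get_image(name): name is "scene" or "side" or "wrist"; returns (picture, depth): 400x640x3 uint8, red, green, blue; 400x640 float32, mm along the optical axis (not along the pixel's ray), 0 where there is no reading.
- ctrl.camera_info(name): a dict with "fx", "fy", "cx", "cy" (pixels), "origin" and "rotation" of the camera in the world; the wrist camera has in their place "hand_eye" (4x4, takes a point from camera to tool coordinates, whose origin is the TCP and whose axes are the flange's). Camera axes: x right, y up, looking along -z (the intrinsics and any distortion apply to the point x, -y, -z); pixel columns grow to the right and rows downward; lengths in mm; the calibration is good to about 2 mm. A picture is of the moment at which its call begins: read the wrist's pose just before it. camera_info takes no time and is no camera call.
- ctrl.job_done(): hands the job in; it is judged then, once.
Trained networks look in the newest picture that a camera, given by its name, has taken for a name from the list of things; names that differ only in an ending like _2 or _b are one class to them, and where a whole thing is asked for, a point or a joint stands for the part that bears it (a point fixed in the world has none). Each returns a list of dicts, best first, with "confidence" (0 to 1); they miss things now and then, are a little off and sometimes report something else, mostly with a low value. They report only what shows in the picture. A call takes as long as a camera call.
- ctrl.boxes_of(camera, target): "xyz" ([x, y, z] in mm, in the coordinates of the camera as it stood for that picture, good to about 4 mm: the middle of the surface that is visible of it).
- ctrl.silhouettes(camera, target): "pixels" (400x640 bool, what is visible of it).
The state is a dict: "time": time; "joint_positions": joint angles; "qvel": joint speeds; "effort": joint torques, N m; "position": TCP position; "tool_rot": TCP orientation; "wrist_force": force on the tool from outside, world axes, zero at the start; "moment": the same for the moment, N m; "finger_gap": finger opening in mm; "gripper_force": force on a finger pad.
Only numpy, scipy, OpenCV 4.12 (cv2) and the standard library are available. Lean on these libraries where they do the work, as an engineer would, in place of code of your own. Each camera call takes 0.05 s, during which the arm holds its last target. There are 200 camera calls.

## Working session

There is one attempt and no reset: what is moved stays moved. The work goes in short steps, Python scripts to look and compute and a tool call to move; the robot and the scene stay as the last step left them, time stands still between calls to the robot, and variables do not carry over. Pictures are saved under pics/ and viewed, at most 10 in all, crops included, and the job is handed in when it is done.

Besides the shell and the picture viewer there is one more tool, called after "Call:" as name(argument=value, ...) on one line, values as JSON. step_arm: Moves the arm, as the interface text tells. Its arguments: {"type":"object","properties":{"plan":{"type":"array"}},"required":["plan"]}

```bash
ls; mkdir -p pics
cat > h.py <<'E'
import numpy as np, cv2
from bench import ctrl
from scipy.spatial.transform import Rotation as R
def cam(name):
    ci=ctrl.camera_info(name)
    if 'hand_eye' in ci:
        o=ctrl.get_obs(); T=np.eye(4); T[:3,:3]=R.from_euler('xyz',o['tool_rot']).as_matrix(); T[:3,3]=o['position']
        return ci, T@np.array(ci['hand_eye'])
    T=np.eye(4);T[:3,:3]=ci['rotation'];T[:3,3]=ci['origin'];return ci,T
def cloud(name):
    ci,T=cam(name); im,d=ctrl.get_image(name)
    v,u=np.mgrid[:400,:640]
    P=np.stack([(u-ci['cx'])/ci['fx']*d,-(v-ci['cy'])/ci['fy']*d,-d],-1)
    W=P@T[:3,:3].T+T[:3,3]; W[d==0]=np.nan
    return im,W,T
E
python3 - <<'E'
from h import *
print(ctrl.get_obs()); print(ctrl.grip_point_offset)
ims=[]
for n in ['scene','side','wrist']:
    im,W,T=cloud(n); print(n,{k:v for k,v in ctrl.camera_info(n).items()}) 
    cv2.imwrite(f'pics/{n}0.png',im[:,:,::-1])
    for t in ['stand','spindle','tray','shelf','blue_jar','red_jar','reel','screwdriver','carton','tape','charger']:
        b=ctrl.boxes_of(n,t)
        print(n,t,[(round(x['confidence'],2),np.round(T[:3,:3]@x['xyz']+T[:3,3])) for x in b[:2]])
E
```

```text
pics
{'time': 0.0, 'joint_positions': array([-1.48577946e+00,  2.59331843e-01,  1.53608422e+00,  1.60029516e-05,
        1.34797373e+00, -2.02804487e-01]), 'qvel': array([ 1.08056115e-04,  1.01826754e-05,  8.38126818e-04, -1.56830315e-03,
        1.13198634e-04,  1.07896321e-03]), 'effort': array([-2.24022930e-03, -4.37308073e+01, -2.84004039e+01,  7.18368287e-02,
        4.13508376e-02, -1.21056632e-04]), 'position': array([ 156.10409657, -526.8189318 ,  217.82324746]), 'tool_rot': array([-3.13983549e+00, -3.77254904e-04,  2.87817473e-01]), 'wrist_force': array([ 0.30162016,  0.18559194, -0.48366532]), 'moment': array([ 0.05174777, -0.00261606,  0.02877924]), 'gripper_force': 0.0, 'finger_gap': 93.04992728203499}
18.8
scene {'fx': 426.86333034896, 'fy': 426.86333034896, 'cx': 319.9302770523443, 'cy': 195.69309055657237, 'origin': array([1515.72152077, -227.15111369,  987.88738579]), 'rotation': array([ 0.83773271, -0.00657409,  1.34042259])}
scene stand [(0.83, array([ -360., -2103.,  -888.]))]
scene spindle [(0.72, array([ -273., -2016.,  -801.]))]
scene tray [(0.71, array([ -295.,
[... 1428 characters left out ...]
 [(0.65, array([  477., -1172.,   890.]))]
side charger []
wrist {'fx': 292.30544836863106, 'fy': 292.30544836863106, 'cx': 324.6567299488378, 'cy': 196.81231121437588, 'hand_eye': array([[ 7.52839140e-04,  9.52903854e-01,  3.03271623e-01,
         8.54571302e+01],
       [ 9.99999428e-01, -4.87076554e-04, -9.51957129e-04,
         8.46557814e-01],
       [-7.59407120e-04,  3.03272166e-01, -9.52903676e-01,
        -1.65509443e+02],
       [ 0.00000000e+00,  0.00000000e+00,  0.00000000e+00,
         1.00000000e+00]])}
wrist stand []
wrist spindle []
wrist tray []
wrist shelf []
wrist blue_jar []
wrist red_jar []
wrist reel []
wrist screwdriver []
wrist carton []
wrist tape []
wrist charger []
```

```bash
sed -i "s/T\[:3,:3\]=ci\['rotation'\]/T[:3,:3]=R.from_euler('xyz',ci['rotation']).as_matrix()/" h.py
python3 - <<'E'
from h import *
for n in ['scene','side']:
    im,W,T=cloud(n); np.save(f'{n}W.npy',W); np.save(f'{n}I.npy',im)
    for t in ['stand','spindle','tray','shelf','blue_jar','red_jar','reel','screwdriver','carton','tape','charger']:
        b=ctrl.boxes_of(n,t)
        print(n,t,[(round(x['confidence'],2),np.round(T[:3,:3]@x['xyz']+T[:3,3])) for x in b[:2]])
a=cv2.imread('pics/scene0.png');b=cv2.imread('pics/side0.png')
E
```

```text
scene stand [(0.64, array([521.,  33.,  21.])), (0.23, array([510.,  36., 132.]))]
scene spindle [(0.79, array([508.,  37., 131.])), (0.51, array([ 705., -370.,   68.]))]
scene tray [(0.76, array([456., 282.,  11.]))]
scene shelf [(0.73, array([ 448., -301.,    9.]))]
scene blue_jar [(0.91, array([ 680., -213.,   51.]))]
scene red_jar [(0.58, array([676., 228.,  55.]))]
scene reel [(0.86, array([ 701., -371.,   64.])), (0.49, array([ 678., -212.,   54.]))]
scene screwdriver [(0.7, array([722., -37.,  22.]))]
scene carton [(0.61, array([708., 358.,  45.])), (0.44, array([508.,  37., 130.]))]
scene tape [(0.97, array([ 470., -517.,   23.])), (0.57, array([510.,  35., 130.]))]
scene charger [(0.89, array([483., 506.,  30.])), (0.29, array([508.,  34., 129.]))]
side stand [(0.66, array([495.,  13.,  21.]))]
side spindle [(0.86, array([491.,  32., 119.])), (0.67, array([491.,  15.,  22.]))]
side tray [(0.89, array([446., 315.,   3.]))]
side shelf [(0.59, array([ 435., -319.,    7.]))]
side blue_jar [(0.71, array([ 660., -228.,   47.]))]
side red_jar [(0.55, array([653., 217.,  48.]))]
side reel []
side screwdriver [(0.64, array([494.,  35., 120.])), (0.45, array([713., -49.,  20.]))]
side carton [(0.75, array([697., 358.,  43.]))]
side tape [(0.59, array([ 463., -500.,   23.])), (0.35, array([698., 357.,  44.]))]
side charger [(0.6, array([470., 490.,  30.]))]
```

View pics/scene0.png

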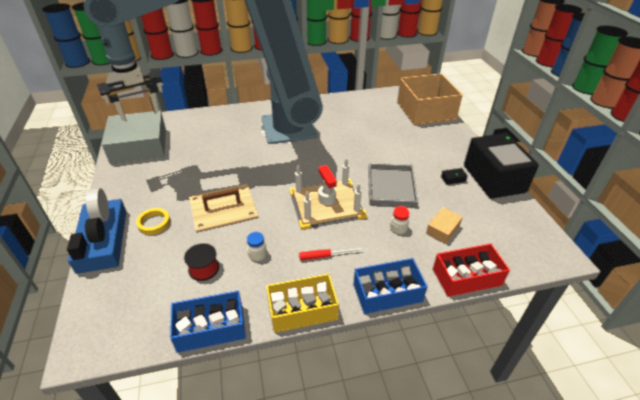

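View pics/side0.png

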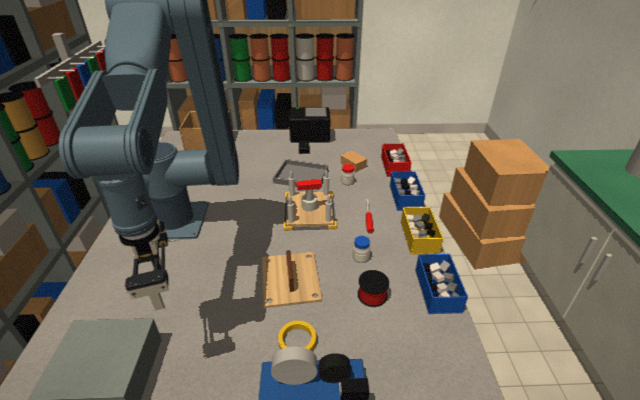

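```bash
cat >> h.py <<'E'
def rect(W,m):
    p=W[m][:,:2]; p=p[~np.isnan(p).any(1)].astype(np.float32); 
    (c,s,a)=cv2.minAreaRect(p); return np.round(c,1),np.round(s,1),round(a,1),len(p)
def go(x,y,z,yaw,o=None):
    o=o or ctrl.get_obs(); Rm=R.from_euler('xyz',o['tool_rot']); Rt=R.from_euler('xyz',[np.pi,0,yaw])
    d=np.array([x,y,z])-o['position']
    return 'shift mm tool(if nominal down)',np.round(Rm.inv().apply(d),1),'turn',np.round((Rm.inv()*Rt).as_rotvec(),4)
E
python3 - <<'E'
from h import *
for n in ['scene','side']:
    W=np.load(n+'W.npy'); im=np.load(n+'I.npy').astype(int); Z=W[...,2]
    red=(im[...,0]>140)&(im[...,1]<60)
    near=lambda x,y,r: np.hypot(W[...,0]-x,W[...,1]-y)<r
    print(n,'bar',rect(W,red&near(505,35,70)&(Z>126)))
    print('deck',rect(W,near(510,35,150)&(Z>14)&(Z<28)), 'pins',rect(W,near(510,35,140)&(Z>90)&~near(510,35,75)))
    print('shelf',rect(W,near(448,-310,150)&(Z>5)&(Z<15)),'handle',rect(W,near(448,-310,150)&(Z>60)&(Z<80)))
    print('tray',rect(W,near(456,290,140)&(Z>20)&(Z<35)))
print(go(505,35,280,0))
E
```

```text
scene bar (array([500.7,  38.7]), array([85. , 27.6]), 7.5, 168)
deck (array([497.9,  57.1]), array([192.4, 254.9]), 0.3, 1574) pins (array([496.6,  40.9]), array([154. , 187.2]), 0.7, 227)
shelf (array([ 452.8, -303.2]), array([267.6, 257.5]), 83.1, 1846) handle (array([ 435.9, -301.8]), array([ 21.4, 119. ]), 6.7, 177)
tray (array([459.8, 284. ]), array([160.3, 209.6]), 73.1, 379)
side bar (array([493.7,  39.5]), array([88. , 29.6]), 7.0, 128)
deck (array([493.7,  37.5]), array([183.7, 217.9]), 1.7, 978) pins (array([492.7,  40.6]), array([153.9, 186.3]), 0.1, 167)
shelf (array([ 409.3, -288.9]), array([215. , 232.3]), 6.4, 2474) handle (array([ 433.2, -301.6]), array([ 13.9, 118.7]), 6.3, 140)
tray (array([458.4, 283.8]), array([170.9, 200.2]), 72.6, 176)
('shift mm tool(if nominal down)', array([ 494.2, -440.2,  -61.4]), 'turn', array([0.    , 0.    , 0.2878]))
```

Call:
step_arm(plan=[[0,0,0.0815,0,0,-0.0025,0],[0,0,0.0815,0.01,-0.013,-0.0025,0],[0,0,0,0.0227,-0.0288,-0.0025,0],[0,0,0,0.0235,-0.0297,-0.0025,0],[0,0,0,0.0235,-0.0297,-0.0025,0],[0,0,0,0.0235,-0.0297,-0.0025,0],[0,0,0,0.0235,-0.0297,-0.0025,0],[0,0,0,0.0235,-0.0297,-0.0025,0],[0,0,0,0.0235,-0.0297,-0.0025,0],[0,0,0,0.0235,-0.0297,-0.0025,0]])

```text
time: 3.83
position: [320.1, -252.8, 244.0]
tool_rot: [3.141, -0.0, 0.124]
wrist_force: [1.3, -0.8, -0.5]
finger_gap: 92.9
gripper_force: 0.0
```

Call:
step_arm(plan=[[0,0,0,0.0235,-0.0297,-0.0025,0],[0,0,0,0.0235,-0.0297,-0.0025,0],[0,0,0,0.0235,-0.0297,-0.0025,0],[0,0,0,0.0235,-0.0297,-0.0025,0],[0,0,0,0.0235,-0.0297,-0.0025,0],[0,0,0,0.0235,-0.0297,-0.0025,0],[0,0,0,0.0235,-0.0297,-0.0025,0],[0,0,0,0.0235,-0.0297,-0.0025,0],[0,0,0,0,0,0,0]])

```text
time: 4.58
position: [479.0, 10.0, 264.2]
tool_rot: [-3.139, -0.003, 0.13]
wrist_force: [-0.4, -1.4, 0.1]
finger_gap: 93.6
gripper_force: 0.0
```

```bash
cat > look.py <<'E'
from h import *
import sys
im,W,T=cloud('wrist'); np.save('wW.npy',W); np.save('wI.npy',im); cv2.imwrite('pics/'+sys.argv[1]+'.png',im[:,:,::-1])
o=ctrl.get_obs(); print(round(o['time'],2),np.round(o['position'],1),np.round(o['tool_rot'],4),np.round(o['wrist_force'],1),o['finger_gap'].round(1))
E
python3 look.py w1
python3 - <<'E'
from h import *
W=np.load('wW.npy'); im=np.load('wI.npy').astype(int); Z=W[...,2]
red=(im[...,0]>140)&(im[...,1]<60)
near=lambda x,y,r: np.hypot(W[...,0]-x,W[...,1]-y)<r
print('bar',rect(W,red&near(497,39,70)&(Z>126)),np.nanmedian(Z[red&near(497,39,70)&(Z>126)]))
print('pins',rect(W,near(497,41,140)&(Z>90)&~near(497,41,75)))
for sx in(-1,1):
  for sy in(-1,1):
    m=near(495+sx*67,41+sy*82,16)&(Z>103); print(np.nanmedian(W[m],0).round(1) if m.any() else None,m.sum())
print(go(497,39,102,.125))
E
```

```text
bar (array([495.7,  41.1]), array([87.1, 28. ]), 7.8, 1268) 133.1537434481607
pins (array([496.6,  31.1]), array([154.8, 208.1]), 0.9, 24057)
[433.7 -39.3 120.1] 131
[430.8 120.8 120.1] 150
[564.2 -36.9 122.5] 139
[561.9 121.8 121.1] 175
('shift mm tool(if nominal down)', array([ 23.3, -28.6, 161.8]), 'turn', array([-0.0004, -0.0007,  0.0055]))Traceback (most recent call last):
  File "look.py", line 4, in <module>
    o=ctrl.get_obs(); print(round(o['time'],2),np.round(o['position'],1),np.round(o['tool_rot'],4),np.round(o['wrist_force'],1),o['finger_gap'].round(1))
                                                                                                                                ^^^^^^^^^^^^^^^^^^^^^
AttributeError: 'float' object has no attribute 'round'
```

View pics/w1.png

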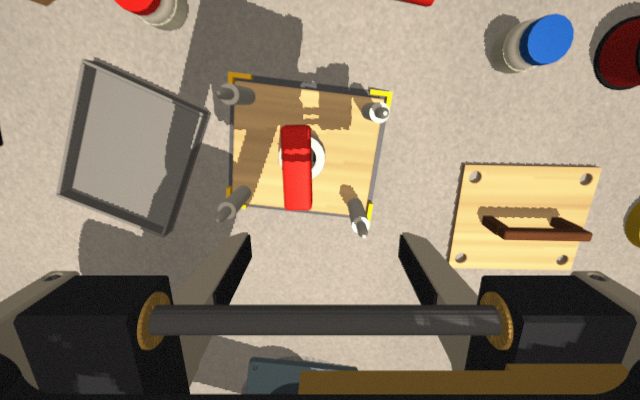

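Call:
step_arm(plan=[[0,0,-0.004,0.0105,-0.0145,0.015,0],[0,0,0,0.0108,-0.0143,0.025,0],[0,0,0,0,0,0.032,0],[0,0,0,0,0,0.03,0],[0,0,0,0,0,0.025,0],[0,0,0,0,0,0.02,0],[0,0,0,0,0,0.01,0],[0,0,0,0,0,0.005,0],[0,0,0,0,0,0,0.3],[0,0,0,0,0,0,0.6]])

```text
time: 5.47
position: [494.6, 35.3, 102.6]
tool_rot: [3.141, -0.001, 0.128]
wrist_force: [0.2, 0.4, 0.1]
finger_gap: 83.8
gripper_force: 0.0
```

Call:
step_arm(plan=[[0,0,0,0,0,0,1],[0,0,0,0,0,0,1],[0,0,0,0,0,0,1],[0,0,0,0,0,0,1],[0,0,0,0,0,0,1]])

```text
time: 5.88
position: [494.2, 36.0, 102.0]
tool_rot: [3.141, -0.001, 0.129]
wrist_force: [0.7, 0.6, 0.5]
finger_gap: 51.0
gripper_force: 0.0
```

Call:
step_arm(plan=[[0,0,-0.004,0.0028,-0.0047,0,0.6],[0,0,0,0,0,0,0.6],[0,0,0,0,0,0,1],[0,0,0,0,0,0,1],[0,0,0,0,0,0,1],[0,0,0,0,0,0,1],[0,0,0,0,0,0,1]])

```text
time: 6.47
position: [496.1, 42.1, 101.8]
tool_rot: [-3.14, -0.0, 0.133]
wrist_force: [-0.2, 5.0, 1.0]
finger_gap: 30.0
gripper_force: 30.0
```

Call:
step_arm(plan=[[0,0,0,0,0,0,1],[0,0,0,0,0,0,1],[0,0,0,0,0,0,1]])

```text
time: 6.72
position: [496.1, 42.0, 101.8]
tool_rot: [-3.14, -0.0, 0.133]
wrist_force: [0.1, 5.8, 2.1]
finger_gap: 30.1
gripper_force: 30.0
```

Call:
step_arm(plan=[[0,0,0.08,0,-0.0006,0,1],[0,0,0.11,0,0,-0.0002,1],[0,0,0.11,0,0,-0.0004,1],[0,0,0.11,0,0,-0.0004,1],[0,0,0.11,0,0,-0.0004,1],[0,0,0.11,0,0,-0.0004,1]])

```text
time: 7.22
position: [495.3, 41.7, 102.3]
tool_rot: [3.141, 0.002, -0.502]
wrist_force: [1.6, 0.4, -8.8]
finger_gap: 30.1
gripper_force: 30.1
```

```bash
sed -i "s/o\['finger_gap'\].round(1)/round(o['finger_gap'],1),np.round(o['moment'],2)/" look.py; python3 look.py w2
python3 - <<'E'
from h import *
W=np.load('wW.npy'); Z=W[...,2]
for sx in(-1,1):
  for sy in(-1,1):
    m=(np.hypot(W[...,0]-497.5-sx*67-(-sy*82*.017),W[...,1]-41.6-sy*82-sx*67*.017)<16)&(Z>103); print(np.nanmedian(W[m],0).round(1) if m.any() else None,np.nanmax(Z[m]) if m.any() else 0,m.sum())
E
```

```text
7.27 [495.3  41.7 102.3] [ 3.1408e+00  1.8000e-03 -5.0840e-01] [ 0.2  1.5 -7.2] 30.1 [ 0.43 -0.29  0.05]
[434.1 -39.8 118.8] 130.37508398507242 767
None 0 0
[564.7 -36.3 122.4] 130.5606304261459 696
[562.3 121.3 119.3] 130.43084370882008 818
```

View pics/w2.png

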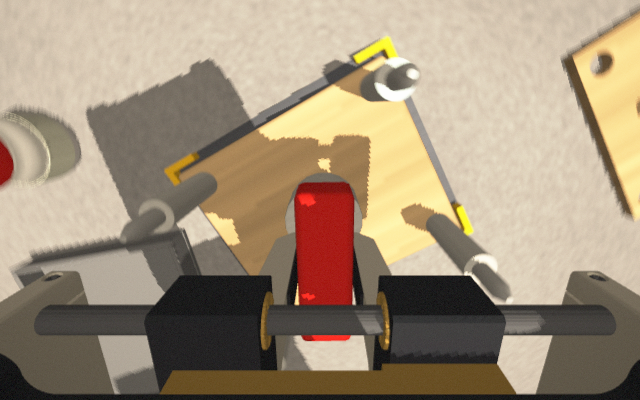

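Call:
step_arm(plan=[[0,0,-0.12,0,0,-0.0003,1],[0,0,-0.12,0,0,-0.0003,1],[0,0,-0.12,0,0,-0.0003,1],[0,0,-0.12,0,0,-0.0003,1],[0,0,-0.12,0,0,-0.0003,1],[0,0,-0.12,0,0,-0.0003,1],[0,0,-0.12,0,0,-0.0003,1],[0,0,-0.12,0,0,-0.0003,1],[0,0,-0.12,0,0,-0.0003,1],[0,0,-0.12,0,0,-0.0003,1]])

```text
time: 8.1
position: [495.5, 42.2, 105.1]
tool_rot: [-3.139, 0.0, 0.71]
wrist_force: [1.7, 3.8, -9.0]
finger_gap: 29.6
gripper_force: 30.0
```

Call:
step_arm(plan=[[0,0,0.12,0,0,-0.0004,1],[0,0,0.12,0,0,-0.0004,1],[0,0,0.12,0,0,-0.0004,1],[0,0,0.12,0,0,-0.0004,1],[0,0,0.12,0,0,-0.0004,1],[0,0,0.12,0,0,-0.0004,1],[0,0,0.12,0,0,-0.0004,1],[0,0,0.12,0,0,-0.0004,1],[0,0,0.12,0,0,-0.0004,1],[0,0,0.12,0,0,-0.0004,1]])

```text
time: 8.93
position: [495.1, 41.9, 108.7]
tool_rot: [3.141, 0.003, -0.5]
wrist_force: [1.5, 2.2, -12.6]
finger_gap: 29.8
gripper_force: 30.1
```

Call:
step_arm(plan=[[0,0,-0.12,0,0,-0.0004,1],[0,0,-0.12,0,0,-0.0004,1],[0,0,-0.12,0,0,-0.0004,1],[0,0,-0.12,0,0,-0.0004,1],[0,0,-0.12,0,0,-0.0004,1],[0,0,-0.12,0,0,-0.0004,1],[0,0,-0.12,0,0,-0.0004,1],[0,0,-0.12,0,0,-0.0004,1],[0,0,-0.12,0,0,-0.0004,1],[0,0,-0.12,0,0,-0.0004,1]])

```text
time: 9.77
position: [495.1, 42.2, 112.7]
tool_rot: [-3.139, 0.001, 0.71]
wrist_force: [2.3, 2.9, -11.7]
finger_gap: 29.9
gripper_force: 30.0
```

Call:
step_arm(plan=[[0,0,0.12,0,0,-0.0004,1],[0,0,0.12,0,0,-0.0004,1],[0,0,0.12,0,0,-0.0004,1],[0,0,0.12,0,0,-0.0004,1],[0,0,0.12,0,0,-0.0004,1],[0,0,0.12,0,0,-0.0004,1],[0,0,0.12,0,0,-0.0004,1],[0,0,0.12,0,0,-0.0004,1],[0,0,0.12,0,0,-0.0004,1],[0,0,0.12,0,0,-0.0004,1]])

```text
time: 10.6
position: [494.9, 42.0, 116.5]
tool_rot: [3.141, 0.003, -0.5]
wrist_force: [2.1, 3.3, -12.9]
finger_gap: 29.6
gripper_force: 30.0
```

Call:
step_arm(plan=[[0,0,-0.12,0,0,-0.0004,1],[0,0,-0.12,0,0,-0.0004,1],[0,0,-0.12,0,0,-0.0004,1],[0,0,-0.12,0,0,-0.0004,1],[0,0,-0.12,0,0,-0.0004,1],[0,0,-0.12,0,0,-0.0004,1],[0,0,-0.12,0,0,-0.0004,1],[0,0,-0.12,0,0,-0.0004,1],[0,0,-0.12,0,0,-0.0004,1],[0,0,-0.12,0,0,-0.0004,1]])

```text
time: 11.43
position: [494.8, 42.2, 120.5]
tool_rot: [-3.138, 0.002, 0.71]
wrist_force: [0.3, 2.0, -7.0]
finger_gap: 29.7
gripper_force: 30.0
```

Call:
step_arm(plan=[[0,0,0.12,0,0,-0.0004,1],[0,0,0.12,0,0,-0.0004,1],[0,0,0.12,0,0,-0.0004,1],[0,0,0.12,0,0,-0.0004,1],[0,0,0.12,0,0,-0.0004,1],[0,0,0.12,0,0,-0.0004,1],[0,0,0.12,0,0,-0.0004,1],[0,0,0.12,0,0,-0.0004,1]])

```text
time: 12.1
position: [495.7, 41.2, 125.3]
tool_rot: [3.141, 0.001, -0.26]
wrist_force: [-0.3, -1.0, -2.2]
finger_gap: 30.0
gripper_force: 30.0
```

Call:
step_arm(plan=[[0,0,0,0,0,-0.008,1],[0,0,0,0,0,-0.02,1],[0,0,0,0,0,-0.035,1],[0,0,0,-0.005,-0.012,-0.033,1],[0,0,0,-0.014,-0.0322,0,1],[0,0,0,-0.014,-0.0322,0,1],[0,0,0,-0.014,-0.0322,0,1],[0,0,0,-0.014,-0.0322,0,1],[0,0,0,-0.014,-0.0322,0,1],[0,0,0,-0.014,-0.0322,0.0,1]])

```text
time: 12.93
position: [461.7, 264.0, 222.2]
tool_rot: [3.141, -0.001, -0.251]
wrist_force: [0.8, 0.7, -1.3]
finger_gap: 29.6
gripper_force: 30.0
```

Call:
step_arm(plan=[[0,0,0,-0.009,-0.02,0.01,1],[0,0,0,0,0,0.02,1],[0,0,0,0,0,0.03,1],[0,0,0,0,0,0.03,1],[0,0,0,0,0,0.02,1],[0,0,0,0,0,0.01,1],[0,0,0,0,0,0,1],[0,0,0,0,0,0,1]])

```text
time: 13.6
position: [459.0, 284.3, 102.2]
tool_rot: [3.141, -0.0, -0.255]
wrist_force: [-0.7, -0.1, -1.7]
finger_gap: 30.1
gripper_force: 30.0
```

```bash
python3 look.py w3
python3 - <<'E'
from h import *
ims=[]
for n in ['scene']:
    im,W,T=cloud(n); Z=W[...,2]; np.save('scW.npy',W)
    red=(im[...,0]>140)&(im[...,1]<60)
    p=W[red&(np.hypot(W[...,0]-459,W[...,1]-284)<90)]; print('bar',np.nanmedian(p,0),np.nanmax(p[:,2]))
    m=(np.hypot(W[...,0]-497,W[...,1]-41)<120)
    print('pin top',np.nanmax(Z[m]))
    c=im[120:260,220:460]; ims.append(cv2.resize(c,None,fx=3,fy=3))
cv2.imwrite('pics/tray.png',ims[0][:,:,::-1])
E
```

```text
13.65 [459.7 284.5 103. ] [-3.1406e+00 -1.7000e-03 -2.5560e-01] [-0.2  0.8 -2.3] 30.0 [ 0.04 -0.01  0.05]
bar [485.38983817 278.55407071 135.57351982] 141.94386680181344
pin top 134.55654707908946
```

View pics/tray.png

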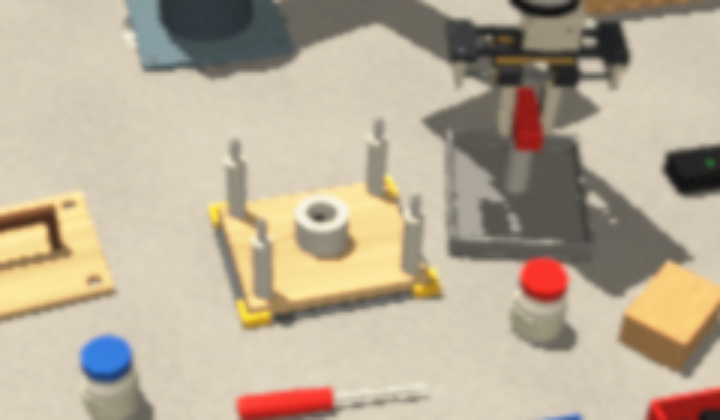

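Call:
step_arm(plan=[[0,0,0,0,0,0.008,1],[0,0,0,0,0,0.005,1],[0,0,0,0,0,0.002,1],[0,0,0,0,0,0.001,1],[0,0,0,0,0,0,1]])

```text
time: 14.12
position: [458.5, 284.2, 85.9]
tool_rot: [3.141, 0.0, -0.257]
wrist_force: [-0.1, -1.4, 0.3]
finger_gap: 29.8
gripper_force: 30.0
```

Call:
step_arm(plan=[[0,0,0,0,0,0,0.6],[0,0,0,0,0,0,0.5],[0,0,0,0,0,0,0.4],[0,0,0,0,0,0,0.3],[0,0,0,0,0,0,0.2],[0,0,0,0,0,0,0.2]])

```text
time: 14.62
position: [458.7, 284.4, 85.7]
tool_rot: [-3.141, -0.0, -0.257]
wrist_force: [0.4, 0.5, 0.0]
finger_gap: 65.4
gripper_force: 0.0
```

Call:
step_arm(plan=[[0,0,0,0,0,-0.01,0.2],[0,0,0,0,0,-0.03,0.1],[0,0,0,0,0,-0.04,0],[0,0,0,0,0,-0.04,0],[0,0,0,0,0,-0.03,0]])

```text
time: 15.03
position: [459.1, 284.6, 239.8]
tool_rot: [-3.14, -0.003, -0.257]
wrist_force: [0.6, 0.2, 0.2]
finger_gap: 92.2
gripper_force: 0.0
```

```bash
python3 look.py w4
python3 - <<'E'
from h import *
W=np.load('wW.npy'); im=np.load('wI.npy').astype(int); Z=W[...,2]
red=(im[...,0]>140)&(im[...,1]<60)
m=red&(np.hypot(W[...,0]-459,W[...,1]-284)<90); print('bar',rect(W,m),np.nanmedian(W[m],0),np.nanmax(W[m],0))
E
```

```text
15.08 [461.9 285.6 245.7] [-3.134 -0.011 -0.257] [1.3 0.3 3.8] 92.5 [ 0.06 -0.18 -0.02]
bar (array([459.4, 283.3]), array([28.5, 88.5]), 75.8, 2225) [462.32890942 282.84635296 117.23031041] [504.89365117 306.97279037 119.41404309]
```

View pics/w4.png

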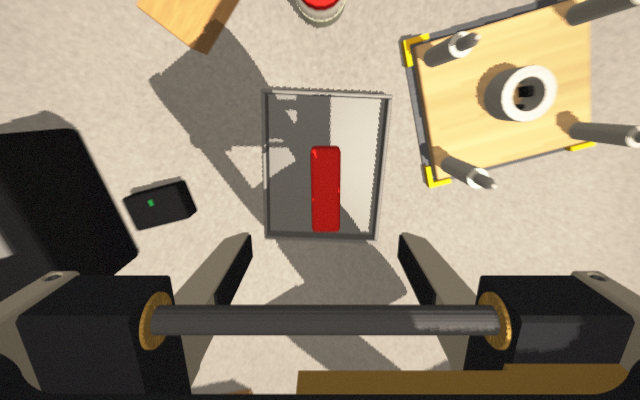

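```bash
cat >> h.py <<'E'
def rows(yaw0,yaw1,d,n):
    d=np.array(d)/n
    for i in range(n):
        y=yaw0+(yaw1-yaw0)*i/n; s=R.from_euler('xyz',[np.pi,0,y]).inv().apply(d)/1000
        print([0,0,round(-(yaw1-yaw0)/n,4)]+[round(float(v),4) for v in s]+[0])
E
python3 - <<'E'
from h import *
rows(-.257,1.684,[434.5-461.9,-301-285.6,0],17)
W=np.load('scW.npy')
E
```

```text
[0, 0, -0.1142, 0.0072, 0.0338, 0.0, 0]
[0, 0, -0.1142, 0.0033, 0.0344, 0.0, 0]
[0, 0, -0.1142, -0.0006, 0.0345, 0.0, 0]
[0, 0, -0.1142, -0.0046, 0.0342, 0.0, 0]
[0, 0, -0.1142, -0.0084, 0.0335, 0.0, 0]
[0, 0, -0.1142, -0.0122, 0.0323, 0.0, 0]
[0, 0, -0.1142, -0.0158, 0.0307, 0.0, 0]
[0, 0, -0.1142, -0.0192, 0.0287, 0.0, 0]
[0, 0, -0.1142, -0.0223, 0.0264, 0.0, 0]
[0, 0, -0.1142, -0.0252, 0.0236, 0.0, 0]
[0, 0, -0.1142, -0.0277, 0.0206, 0.0, 0]
[0, 0, -0.1142, -0.0299, 0.0173, 0.0, 0]
[0, 0, -0.1142, -0.0317, 0.0138, 0.0, 0]
[0, 0, -0.1142, -0.033, 0.0101, 0.0, 0]
[0, 0, -0.1142, -0.034, 0.0063, 0.0, 0]
[0, 0, -0.1142, -0.0345, 0.0024, 0.0, 0]
[0, 0, -0.1142, -0.0345, -0.0016, -0.0, 0]
```

Call:
step_arm(plan=[[0,0,-0.114,0.0072,0.0338,0,0],[0,0,-0.114,0.0033,0.0344,0,0],[0,0,-0.114,-0.0006,0.0345,0,0],[0,0,-0.114,-0.0046,0.0342,0,0],[0,0,-0.114,-0.0084,0.0335,0,0],[0,0,-0.114,-0.0122,0.0323,0,0],[0,0,-0.114,-0.0158,0.0307,0,0],[0,0,-0.114,-0.0192,0.0287,0,0],[0,0,-0.114,-0.0223,0.0264,0,0],[0,0,-0.114,-0.0252,0.0236,0,0]])

```text
time: 15.92
position: [439.7, -52.0, 236.3]
tool_rot: [3.141, -0.0, 0.855]
wrist_force: [1.1, 0.4, 0.7]
finger_gap: 92.7
gripper_force: 0.0
```

Call:
step_arm(plan=[[0,0,-0.114,-0.0277,0.0206,0,0],[0,0,-0.114,-0.0299,0.0173,0,0],[0,0,-0.114,-0.0317,0.0138,0,0],[0,0,-0.114,-0.033,0.0101,0,0],[0,0,-0.114,-0.034,0.0063,0,0],[0,0,-0.114,-0.0345,0.0024,0,0],[0,0,-0.114,-0.0345,-0.0016,0,0],[0,0,0,0,0,0,0],[0,0,0,0,0,0,0]])

```text
time: 16.67
position: [418.6, -290.6, 235.6]
tool_rot: [-3.141, -0.0, 1.636]
wrist_force: [0.6, -0.4, -0.4]
finger_gap: 92.9
gripper_force: 0.0
```

```bash
python3 look.py w5
cat > shelf.py <<'E'
from h import *
W=np.load('wW.npy'); Z=W[...,2]; o=ctrl.get_obs()
m=(np.hypot(W[...,0]-434.5,W[...,1]+301.7)<90)&(Z>63)&(Z<80)
c=rect(W,m);print('handle',c,np.nanmedian(W[m],0))
m=(np.hypot(W[...,0]-434.5,W[...,1]+301.7)<150)&(Z>6)&(Z<14);print('plate',rect(W,m))
E
python3 shelf.py
```

```text
16.72 [ 418.8 -289.2  235.7] [-3.1415e+00 -1.0000e-03  1.6368e+00] [-0.  -0.1  0.3] 92.5 [-0.03 -0.12  0.02]
handle (array([ 434.4, -299.7]), array([ 14. , 118.9]), 6.3, 1136) [ 433.95562821 -295.03589089   68.1226127 ]
plate (array([ 434.5, -300.6]), array([170.6, 200.5]), 6.4, 15942)
```

View pics/w5.png

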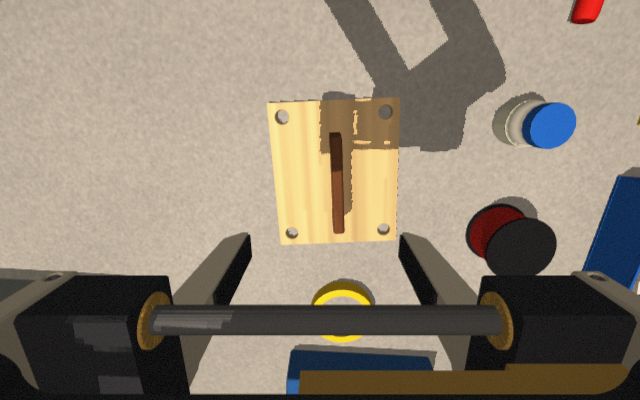

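Call:
step_arm(plan=[[0,0,-0.0457,0,0,0.01,0],[0,0,0,-0.0065,0.0072,0.025,0],[0,0,0,-0.0063,0.0072,0.035,0],[0,0,0,0,0,0.04,0],[0,0,0,0,0,0.035,0],[0,0,0,0,0,0.025,0.2],[0,0,0,0,0,0.015,0.3],[0,0,0,0,0,0.01,0.4],[0,0,0,0,0,0,0.6],[0,0,0,0,0,0,0.6]])

```text
time: 17.55
position: [435.4, -299.6, 41.2]
tool_rot: [3.141, 0.0, 1.687]
wrist_force: [0.3, 0.1, 0.6]
finger_gap: 63.9
gripper_force: 0.0
```

Run:
```python
from h import *
o=ctrl.get_obs(); print(o['position'],o['tool_rot'],o['finger_gap'],go(434.4,-300.2,41,1.6825))
```

```text
[ 435.42189591 -299.56100836   41.22845022] [3.14137871e+00 6.47172764e-05 1.68658460e+00] 63.93949648283448 ('shift mm tool(if nominal down)', array([-0.5, -1.1,  0.2]), 'turn', array([0.0002, 0.0001, 0.0041]))
```

Close, then lift gently.

Call:
step_arm(plan=[[0,0,0.004,-0.0005,-0.001,0,1],[0,0,0,0,0,0,1],[0,0,0,0,0,0,1],[0,0,0,0,0,0,1],[0,0,0,0,0,0,1],[0,0,0,0,0,0,1],[0,0,0,0,0,0,1],[0,0,0,0,0,0,1]])

```text
time: 18.22
position: [434.0, -300.9, 40.7]
tool_rot: [3.142, 0.0, 1.682]
wrist_force: [-0.0, 0.4, 1.3]
finger_gap: 13.7
gripper_force: 30.0
```

Call:
step_arm(plan=[[0,0,0,0,0,0,1],[0,0,0,0,0,0,1],[0,0,0,0,0,-0.002,1],[0,0,0,0,0,-0.008,1],[0,0,0,0,0,-0.015,1],[0,0,0,0,0,-0.025,1],[0,0,0,0,0,0,1]])

```text
time: 18.8
position: [435.9, -302.7, 94.6]
tool_rot: [3.138, 0.005, 1.682]
wrist_force: [0.8, -0.8, -2.2]
finger_gap: 13.9
gripper_force: 30.0
```

Call:
step_arm(plan=[[0,0,0.0475,0,0,-0.025,1],[0,0,0.0475,0,0,-0.03,1],[0,0,0,0,0,-0.03,1],[0,0,0,0.01,0.002,-0.02,1],[0,0,0,0.02,0.004,-0.011,1],[0,0,0,0.03,0.006,0,1],[0,0,0,0.03,0.006,0,1],[0,0,0,0.03,0.006,0,1],[0,0,0,0.03,0.006,0,1],[0,0,0,0.03,0.006,0,1]])

```text
time: 19.63
position: [466.7, -118.8, 206.0]
tool_rot: [-3.141, -0.0, 1.587]
wrist_force: [-0.1, 0.7, -2.8]
finger_gap: 14.0
gripper_force: 30.0
```

Call:
step_arm(plan=[[0,0,0,0.03,0.006,0,1],[0,0,0,0.03,0.006,0,1],[0,0,0,0.03,0.006,0,1],[0,0,0,0.03,0.006,0,1],[0,0,0,0.025,0.004,0,1],[0,0,0,0.015,0.003,0,1],[0,0,0,0.007,0.001,0,1],[0,0,0,0,0,0,1],[0,0,0,0,0,0,1]])

```text
time: 20.38
position: [496.1, 46.8, 206.2]
tool_rot: [-3.141, 0.001, 1.588]
wrist_force: [-0.3, 0.1, -2.6]
finger_gap: 13.8
gripper_force: 30.0
```

Run:
```python
from h import *
o=ctrl.get_obs(); print(o['position'],o['tool_rot'],o['wrist_force'],o['moment'],o['finger_gap'],go(495.5,41.7,190,1.5868))
```

```text
[496.06343458  46.82115401 206.22337325] [-3.14081098e+00  5.54839151e-04  1.58786901e+00] [-0.25530618  0.07396095 -2.57799634] [ 0.04263018 -0.05176937  0.03822155] 13.796499619218961 ('shift mm tool(if nominal down)', array([-5.1, -0.6, 16.2]), 'turn', array([-0.0008,  0.0006,  0.0011]))
```

Call:
step_arm(plan=[[0,0,0.001,-0.003,-0.0006,0.01,1],[0,0,0,-0.0021,0,0.012,1],[0,0,0,0,0,0.004,1],[0,0,0,0,0,0,1],[0,0,0,0,0,0,1]])

```text
time: 20.8
position: [495.6, 41.2, 180.3]
tool_rot: [-3.141, -0.0, 1.585]
wrist_force: [0.2, -0.2, -3.4]
finger_gap: 13.6
gripper_force: 30.0
```

Run:
```python
from h import *
o=ctrl.get_obs(); print(o['position'],o['tool_rot'])
out=[]
for n,(r0,r1,c0,c1) in {'scene':(120,250,260,400),'side':(130,260,250,380)}.items():
    im,W,T=cloud(n); Z=W[...,2]
    m=(np.hypot(W[...,0]-495,W[...,1]-42)<140)&(Z>142)&(Z<160)
    print(n,'plate',rect(W,m),np.nanpercentile(Z[m],[10,50,90]))
    p=W[m]; A=np.c_[p[:,:2]-[495,42],np.ones(len(p))]; print('tilt',np.linalg.lstsq(A,p[:,2],rcond=None)[0])
    m=(np.hypot(W[...,0]-495,W[...,1]-42)<140)&(Z>40)&(Z<125)&(np.hypot(W[...,0]-495,W[...,1]-42)>75)
    print('posts',rect(W,m))
    out.append(cv2.resize(im[r0:r1,c0:c1],(400,400),interpolation=cv2.INTER_CUBIC))
cv2.imwrite('pics/hov.png',np.hstack(out)[:,:,::-1])
```

```text
[495.59499191  41.22748145 180.31897586] [-3.14070278e+00 -6.50325894e-05  1.58457263e+00]
scene plate (array([496.8,  39.8]), array([176.4, 202.1]), 0.1, 1867) [147.4950017  150.38624974 152.59118141]
tilt [-8.30889480e-03  1.18250616e-03  1.50354335e+02]
posts (array([542.9,   9.8]), array([230.7, 118.2]), 55.8, 307)
side plate (array([494.4,  40.5]), array([171.7, 207.2]), 1.8, 1365) [146.76171815 149.14373438 151.29041134]
tilt [-7.18072923e-04  3.79591899e-03  1.49076939e+02]
posts (array([493.7, -42.6]), array([ 23.5, 152.4]), 90.0, 223)
```

View pics/hov.png

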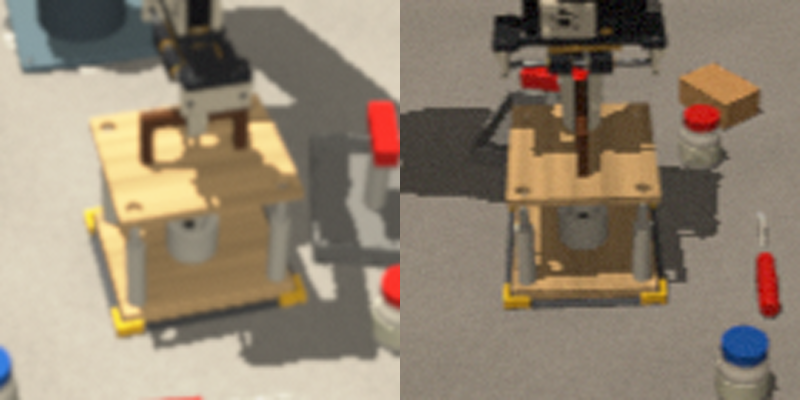

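Call:
step_arm(plan=[[0,0,0,0.0005,-0.0006,0.004,1],[0,0,0,0,0,0.004,1],[0,0,0,0,0,0.003,1],[0,0,0,0,0,0.003,1],[0,0,0,0,0,0.003,1],[0,0,0,0,0,0.003,1],[0,0,0,0,0,0,1]])

```text
time: 21.48
position: [494.8, 42.7, 159.9]
tool_rot: [-3.14, -0.0, 1.586]
wrist_force: [0.0, -0.3, -2.7]
finger_gap: 13.9
gripper_force: 30.0
```

Call:
step_arm(plan=[[0,0,0,0,0,0.003,1],[0,0,0,0,0,0.003,1],[0,0,0,0,0,0.003,1],[0,0,0,0,0,0,1]])

```text
time: 21.82
position: [494.8, 42.6, 151.0]
tool_rot: [-3.14, -0.0, 1.586]
wrist_force: [-0.9, -0.1, -2.6]
finger_gap: 13.7
gripper_force: 30.0
```

Call:
step_arm(plan=[[0,0,0,0,0,0.003,1],[0,0,0,0,0,0.003,1],[0,0,0,0,0,0.002,1],[0,0,0,0,0,0,1]])

```text
time: 22.15
position: [494.9, 42.6, 143.1]
tool_rot: [-3.141, -0.0, 1.586]
wrist_force: [0.6, -0.2, -2.9]
finger_gap: 13.5
gripper_force: 30.0
```

Call:
step_arm(plan=[[0,0,0,0,0,0.0015,1],[0,0,0,0,0,0.0015,1],[0,0,0,0,0,0.001,1],[0,0,0,0,0,0.0005,1],[0,0,0,0,0,0,1]])

```text
time: 22.57
position: [495.2, 42.5, 139.1]
tool_rot: [-3.141, -0.0, 1.586]
wrist_force: [0.4, -0.5, -2.9]
finger_gap: 13.4
gripper_force: 30.0
```

Call:
step_arm(plan=[[0,0,0,0,0,0.0007,1],[0,0,0,0,0,0.0007,1],[0,0,0,0,0,0,1]])

```text
time: 22.82
position: [495.4, 42.5, 138.7]
tool_rot: [3.141, 0.0, 1.586]
wrist_force: [-3.0, 0.4, 4.5]
finger_gap: 13.8
gripper_force: 30.0
```

Call:
step_arm(plan=[[0,0,0,0,0,0,0.6],[0,0,0,0,0,0,0.5],[0,0,0,0,0,0,0.5],[0,0,0,0,0,0,0.5],[0,0,0,0,0,0,0.5],[0,0,0,0,0,-0.01,0.5],[0,0,0,0,0,-0.03,0.2],[0,0,0,0,0,-0.04,0],[0,0,0,0,0,-0.04,0],[0,0,0,0,0,-0.03,0]])

```text
time: 23.65
position: [495.7, 42.5, 291.8]
tool_rot: [3.138, 0.0, 1.586]
wrist_force: [1.1, 0.6, -0.2]
finger_gap: 68.8
gripper_force: 0.0
```

```bash
cat > chk.py <<'E'
from h import *
for n in ['scene','side']:
    im,W,T=cloud(n); Z=W[...,2]; X,Y=W[...,0]-495.5,W[...,1]-42
    m=(abs(X)<80)&(abs(Y)<95)&(Z>100)&(Z<116)&(abs(X)>15)
    p=W[m]; A=np.c_[p[:,:2]-[495,42],np.ones(len(p))]; print(n,'plate',rect(W,m),'tilt',np.linalg.lstsq(A,p[:,2],rcond=None)[0].round(4))
    blue=(im[...,2]>120)&(im[...,0]<70)
    m=blue&(np.hypot(W[...,0]-672,W[...,1]+222)<60); print('lid',rect(W,m),np.nanmedian(W[m],0),np.nanmax(Z[m]))
o=ctrl.get_obs();print(o['time'],o['position'],o['tool_rot'])
E
python3 chk.py; python3 -c "
from h import *
o=ctrl.get_obs();p=o['position'];y=o['tool_rot'][2]
print(p,y);rows(y,0.0,[600-p[0],-200-p[1],0],13)"
```

```text
scene plate (array([495.5,  42.2]), array([159.9, 189.3]), 0.0, 1179) tilt [-0.00000e+00  9.00000e-04  1.09013e+02]
lid (array([ 668.4, -213.6]), array([40.2, 46.5]), 85.2, 155) [ 670.90453039 -214.39079594   75.64202999] 80.54074782059558
side plate (array([495.5,  42. ]), array([189.8, 159.9]), 89.9, 1021) tilt [-2.000000e-03 -1.000000e-03  1.073344e+02]
lid (array([ 662.6, -215.1]), array([44.2, 44.9]), 2.7, 116) [ 662.46145539 -214.39350602   74.40208002] 78.71917277004218
23.75 [498.09562644  42.23672272 294.47766174] [3.12984671e+00 1.76475625e-03 1.58619333e+00]
[498.09562644  42.23672272 294.47766174] 1.586193327196992
[0, 0, np.float64(0.122), -0.0188, 0.0076, 0.0, 0]
[0, 0, np.float64(0.122), -0.0177, 0.0098, 0.0, 0]
[0, 0, np.float64(0.122), -0.0164, 0.0119, 0.0, 0]
[0, 0, np.float64(0.122), -0.0148, 0.0138, 0.0, 0]
[0, 0, np.float64(0.122), -0.013, 0.0155, 0.0, 0]
[0, 0, np.float64(0.122), -0.011, 0.0169, 0.0, 0]
[0, 0, np.float64(0.122), -0.0089, 0.0182, 0.0, 0]
[0, 0, np.float64(0.122), -0.0066, 0.0191, 0.0, 0]
[0, 0, np.float64(0.122), -0.0043, 0.0198, 0.0, 0]
[0, 0, np.float64(0.122), -0.0018, 0.0201, 0.0, 0]
[0, 0, np.float64(0.122), 0.0007, 0.0202, 0.0, 0]
[0, 0, np.float64(0.122), 0.0031, 0.02, 0.0, 0]
[0, 0, np.float64(0.122), 0.0055, 0.0194, 0.0, 0]
```

```bash
python3 -c "
from h import *
rows(1.586,0.01,[667-497,-215-42,-64],14)"
```

```text
[0, 0, 0.1126, -0.0185, 0.0119, 0.0046, 0]
[0, 0, 0.1126, -0.0171, 0.0139, 0.0046, 0]
[0, 0, 0.1126, -0.0154, 0.0157, 0.0046, 0]
[0, 0, 0.1126, -0.0136, 0.0173, 0.0046, 0]
[0, 0, 0.1126, -0.0115, 0.0187, 0.0046, 0]
[0, 0, 0.1126, -0.0093, 0.0199, 0.0046, 0]
[0, 0, 0.1126, -0.0071, 0.0208, 0.0046, 0]
[0, 0, 0.1126, -0.0047, 0.0215, 0.0046, 0]
[0, 0, 0.1126, -0.0022, 0.0219, 0.0046, 0]
[0, 0, 0.1126, 0.0003, 0.022, 0.0046, 0]
[0, 0, 0.1126, 0.0027, 0.0218, 0.0046, 0]
[0, 0, 0.1126, 0.0052, 0.0214, 0.0046, 0]
[0, 0, 0.1126, 0.0075, 0.0207, 0.0046, 0]
[0, 0, 0.1126, 0.0098, 0.0197, 0.0046, 0]
```

Call:
step_arm(plan=[[0,0,0.1126,-0.0185,0.0119,0.0046,0],[0,0,0.1126,-0.0171,0.0139,0.0046,0],[0,0,0.1126,-0.0154,0.0157,0.0046,0],[0,0,0.1126,-0.0136,0.0173,0.0046,0],[0,0,0.1126,-0.0115,0.0187,0.0046,0],[0,0,0.1126,-0.0093,0.0199,0.0046,0],[0,0,0.1126,-0.0071,0.0208,0.0046,0],[0,0,0.1126,-0.0047,0.0215,0.0046,0],[0,0,0.1126,-0.0022,0.0219,0.0046,0],[0,0,0.1126,0.0003,0.022,0.0046,0]])

```text
time: 24.58
position: [616.7, -141.7, 241.0]
tool_rot: [-3.141, 0.001, 0.454]
wrist_force: [-0.5, -0.4, 0.9]
finger_gap: 93.0
gripper_force: 0.0
```

Call:
step_arm(plan=[[0,0,0.1126,0.0027,0.0218,0.0046,0],[0,0,0.1126,0.0052,0.0214,0.0046,0],[0,0,0.1126,0.0075,0.0207,0.0046,0],[0,0,0.1126,0.0098,0.0197,0.0046,0],[0,0,0,0,0,0,0],[0,0,0,0,0,0,0]])

```text
time: 25.08
position: [664.6, -215.0, 221.6]
tool_rot: [-3.14, 0.003, 0.01]
wrist_force: [-0.3, 0.7, -0.5]
finger_gap: 93.0
gripper_force: 0.0
```

```bash
python3 look.py w6
python3 - <<'E'
from h import *
W=np.load('wW.npy'); im=np.load('wI.npy').astype(int); Z=W[...,2]
blue=(im[...,2]>100)&(im[...,0]<80)
m=blue&(np.hypot(W[...,0]-667,W[...,1]+215)<60)&(Z>70); p=W[m][:,:2].astype(np.float32)
c=cv2.minEnclosingCircle(p); print('lid',c,rect(W,m),np.nanmedian(W[m],0)); print(go(*rect(W,m)[0],26,0.016))
E
```

```text
25.13 [ 664.6 -214.1  222.5] [-3.1403e+00  1.8000e-03  1.1200e-02] [0.3 0.1 0.2] 93.0 [ 0.03  0.03 -0.02]
lid ((664.3031005859375, -213.76002502441406), 24.393041610717773) (array([ 664.2, -213.9]), array([47.5, 46.7]), 1.2, 736) [ 662.77427719 -203.97199287   74.35987388]
('shift mm tool(if nominal down)', array([-0.000e+00,  1.000e-01,  1.965e+02]), 'turn', array([-0.0013,  0.0018, -0.0048]))
```

Call:
step_arm(plan=[[0,0,0,0,0,0.02,0],[0,0,0,0,0,0.035,0],[0,0,0,0,0,0.04,0],[0,0,0,0,0,0.04,0],[0,0,0,0,0,0.03,0],[0,0,0,0,0,0.02,0],[0,0,0,0,0,0.013,0],[0,0,0,0,0,0,0],[0,0,0,0,0,0,1],[0,0,0,0,0,0,1]])

```text
time: 25.97
position: [666.5, -214.6, 27.8]
tool_rot: [3.14, -0.003, 0.011]
wrist_force: [0.5, -0.3, 0.6]
finger_gap: 84.4
gripper_force: 0.0
```

Call:
step_arm(plan=[[0,0,0,0,0,0,1],[0,0,0,0,0,0,1],[0,0,0,0,0,0,1],[0,0,0,0,0,0,1],[0,0,0,0,0,0,1],[0,0,0,0,0,0,1]])

```text
time: 26.47
position: [665.4, -214.3, 26.2]
tool_rot: [3.142, -0.001, 0.01]
wrist_force: [-0.9, 1.1, 5.5]
finger_gap: 55.2
gripper_force: 30.0
```

Call:
step_arm(plan=[[0,0,0,0,0,-0.005,1],[0,0,0,0,0,-0.02,1],[0,0,0,0,0,-0.035,1],[0,0,0,0,0,-0.04,1],[0,0,0,0,0,-0.04,1],[0,0,0,0,0,-0.04,1],[0,0,0,-0.007,-0.014,-0.02,1],[0,0,0,-0.0138,-0.0287,0,1],[0,0,0,-0.0138,-0.0287,0,1],[0,0,0,-0.0138,-0.0287,0,1]])

```text
time: 27.3
position: [614.9, -114.2, 225.4]
tool_rot: [3.141, -0.0, 0.009]
wrist_force: [0.0, -0.0, -1.6]
finger_gap: 55.5
gripper_force: 30.0
```

Call:
step_arm(plan=[[0,0,0,-0.0138,-0.0287,0,1],[0,0,0,-0.0138,-0.0287,0,1],[0,0,0,-0.0138,-0.0287,0,1],[0,0,0,-0.0138,-0.0287,0,1],[0,0,0,-0.0138,-0.0287,0,1],[0,0,0,-0.007,-0.0147,0,1],[0,0,0,0,0,0,1],[0,0,0,0,0,0,1]])

```text
time: 27.97
position: [537.9, 43.3, 225.5]
tool_rot: [3.141, -0.0, 0.012]
wrist_force: [0.2, -0.3, -1.3]
finger_gap: 55.4
gripper_force: 30.0
```

Run:
```python
from h import *
o=ctrl.get_obs(); print(o['position'],o['tool_rot'],o['finger_gap'],o['wrist_force'],go(538.5,42.5,140,.01))
im,W,T=cloud('scene'); Z=W[...,2]
blue=(im[...,2]>110)&(im[...,0]<75)
m=blue&(np.hypot(W[...,0]-538,W[...,1]-42)<60)&(Z>140); print('lid',rect(W,m),np.nanmax(Z[m]))
```

```text
[537.86628393  43.26172082 225.45342794] [ 3.14096568e+00 -8.11852907e-05  1.16111938e-02] 55.42105524678564 [ 0.16749021 -0.29749058 -1.32851153] ('shift mm tool(if nominal down)', array([ 0.6,  0.7, 85.5]), 'turn', array([ 0.0006, -0.0001,  0.0016]))
lid (array([539.2,  40.1]), array([41.7, 48.7]), 65.4, 155) 279.9492611589102
```

Down to just above the shelf, then ease to contact.

Call:
step_arm(plan=[[0,0,0,0.0006,0.0005,0.015,1],[0,0,0,0,0,0.025,1],[0,0,0,0,0,0.025,1],[0,0,0,0,0,0.013,1],[0,0,0,0,0,0.007,1],[0,0,0,0,0,0.003,1],[0,0,0,0,0,0.001,1],[0,0,0,0,0,0,1]])

```text
time: 28.68
position: [539.7, 41.7, 137.0]
tool_rot: [3.141, -0.001, 0.009]
wrist_force: [-0.3, 0.1, -1.3]
finger_gap: 55.5
gripper_force: 30.0
```

Call:
step_arm(plan=[[0,0,0,0,0,0.001,1],[0,0,0,0,0,0,1],[0,0,0,0,0,0,1]])

```text
time: 28.93
position: [539.3, 42.2, 136.1]
tool_rot: [3.141, -0.001, 0.01]
wrist_force: [0.2, 0.1, -1.5]
finger_gap: 55.5
gripper_force: 30.0
```

Call:
step_arm(plan=[[0,0,0,0,0,0.001,1],[0,0,0,0,0,0.0005,1],[0,0,0,0,0,0,1]])

```text
time: 29.18
position: [539.0, 42.3, 134.2]
tool_rot: [3.141, -0.001, 0.01]
wrist_force: [0.0, -0.5, 0.9]
finger_gap: 55.3
gripper_force: 30.0
```

Call:
step_arm(plan=[[0,0,0,0,0,0,0.3],[0,0,0,0,0,0,0.2],[0,0,0,0,0,0,0.1],[0,0,0,0,0,0,0],[0,0,0,0,0,0,0],[0,0,0,0,0,0,0],[0,0,0,0,0,-0.01,0],[0,0,0,0,0,-0.03,0],[0,0,0,0,0,-0.04,0],[0,0,0,0,0,-0.04,0]])

```text
time: 30.02
position: [537.9, 42.3, 255.2]
tool_rot: [-3.141, 0.002, 0.01]
wrist_force: [1.5, -0.1, -0.1]
finger_gap: 92.6
gripper_force: 0.0
```

Call:
step_arm(plan=[[0,0,0,0,0,-0.03,0],[0,0,0,0,0,-0.02,0],[0,0,0,0,0,0,0],[0,0,0,0,0,0,0],[0,0,0,0,0,0,0],[0,0,0,0,0,0,0]])

```text
time: 30.52
position: [538.0, 42.3, 302.3]
tool_rot: [-3.141, 0.003, 0.01]
wrist_force: [0.4, -0.2, -1.6]
finger_gap: 92.9
gripper_force: 0.0
```

```bash
python3 chk.py
python3 - <<'E'
from h import *
a,_=ctrl.get_image('scene'); b,_=ctrl.get_image('side')
c=np.hstack([cv2.resize(a[110:290,190:470],(466,300)),cv2.resize(b[120:300,240:420],(300,300))]); cv2.imwrite('pics/end.png',c[:,:,::-1])
E
```

```text
scene plate (array([495.6,  41.9]), array([159.7, 189.7]), 0.0, 942) tilt [ 1.300000e-03 -2.000000e-04  1.090401e+02]
  return np.nanmean(a, axis, out=out, keepdims=keepdims)
Traceback (most recent call last):
  File "chk.py", line 7, in <module>
    m=blue&(np.hypot(W[...,0]-672,W[...,1]+222)<60); print('lid',rect(W,m),np.nanmedian(W[m],0),np.nanmax(Z[m]))
                                                                                                ~~~~~~~~~^^^^^^
ValueError: zero-size array to reduction operation fmax which has no identity
```

View pics/end.png

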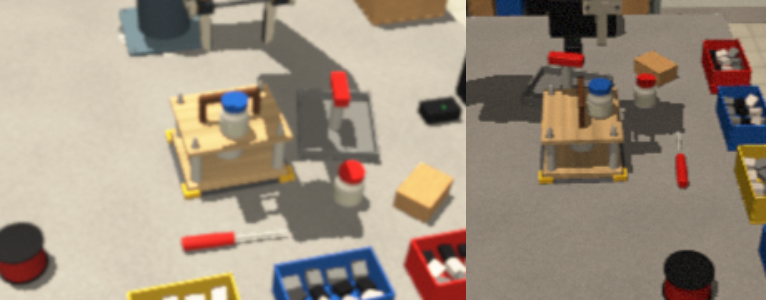

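The picture shows the shelf level on the posts with the pins through its holes, the blue jar upright on it, the spindle standing in the tray, and the other goods where they were.

```bash
python3 -c "
from bench import ctrl
print(ctrl.job_done())"
```

```text
the job is handed in; nothing more can be done
None
```

I finished the job and handed it in at about 31 s of the 72 s: I twisted the spindle out with pulls read at under 13 N and stood it upright in the grey tray, seated the shelf level on the four shoulders, and stood the blue jar upright on it; the other goods were not touched.

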